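Move the hot casserole lid to the trivet with the lid lifter

ROBOT

A 6-joint arm with a two-finger parallel gripper is mounted at the origin on the work surface. World frame = base frame: x ahead of the robot, y to its left, z up, the work surface at z = 0. Lengths are in mm, angles in rad, forces in N, time in s.
With the tool pointing down it reaches from about 325 to 775 mm from the base axis. Payload 5.5 kg.
Tool frame: the origin (TCP) lies midway between the tips of the shut fingers; the grasp point (between the pads) lies 19 mm behind it; z points along the fingers, y is the line along which they close (so a half turn about z gives the same grasp; the last joint's range is limited). The gripper opens to 85 mm and grips with 20 to 120 N. Pads are 22 mm wide; open, the fingers measure 114 mm over their backs; the gripper's body (76 mm by 85 mm) begins 54 mm behind the grasp point. The pads swing forward as they close: fully open they stand 13 mm farther back than shut.
Start: joints at [1.104, 0.091, 1.231, -0, 1.82, -0.057], TCP at [239.061, 550.333, 231.275] pointing down, gripper open.
Joint ranges: [-2.87, 2.87], [-0.86, 2.18], [0.17, 2.46], [-1.51, 4.65], [0.06, 2.69], [-2.65, 2.65]. Speed limits (rad/s): [2.57, 2.57, 3.01, 3.14, 3.14, 3.14].

INTERFACE

Orientations are given as a unit quaternion [w, x, y, z].
In Python, from cell import r, snapshot gives the robot as it stands.
- The arm moves only by the shell command python3 -m creep 'ROWS' [FORCE]. ROWS is JSON, a list that holds one entry, the list of rows, each a list of 7 numbers: the shift along the world's x, y, z normalised to -1 to 1, where 1 is 10 cm, then the turn, a rotation vector about the world's x, y, z normalised to -1 to 1, where 1 is 90 degrees, then the closure, from 0 (fully open) to 1 (shut). A call has 1 to 10 rows; each row is the pose to reach, as a shift and turn from the pose commanded when the call began; what a row does not reach only later rows make up. A row lasts 1/10 s, in which the tool goes at most 50 mm and 8.59 degrees, less where a joint would pass 70% of its speed; a pose out of reach is approached as far as the arm can. A call with a number of a shift or a turn outside -1 to 1 is refused whole. A call with a gripper value outside its range is refused whole. The fingers move at their own pace and stop on an object; FORCE is the grip in N (left out, the last holds). Time passes only in rows, so rows that repeat a pose let the fingers close. It gives the time, the measured TCP pose, the force, the opening and the grip force at its end, in the units of the state.
- r.sense(): the state, without advancing time (a new reading comes with each control period).
- snapshot(name): name is "scene" or "top"; returns a dict with "frame" (480x640x3 uint8, red, green, blue), "z_map" (480x640 float32, mm along the optical axis (not along the pixel's ray), 0 where there is no reading), "fov_y" (degrees; the focal length in pixels is half the picture's height over the tangent of half this angle, whatever the lens; pixels are square), "cx", "cy" (the principal point, pixels), "k1" (the pictures are not rectified: a ray, as slopes to the right and down, at radius r is drawn at 1 + k1 r^2 times it, then the intrinsics apply), "extrinsics" (4x4, takes a point from world to camera coordinates). Camera axes: x right, y up, looking along -z (the intrinsics and any distortion apply to the point x, -y, -z); pixel columns grow to the right and rows downward; lengths in mm; the calibration is good to about 2 mm. A picture is of the moment at which its call begins.
- r.close_job(): hands the job in; it is judged then, once.
The state is a dict: "t": time; "joint_positions": joint angles; "dq": joint speeds; "tau": joint torques, N m; "eef_pos": TCP position; "tcp_rot": TCP orientation; "contact_force": force on the tool from outside, world axes, zero at the start; "moment": the same for the moment, N m; "finger_gap": finger opening in mm; "grip_force": force on a finger pad.
Only numpy, scipy, OpenCV 4.12 (cv2) and the standard library are available. Lean on these libraries where they do the work, as an engineer would, in place of code of your own. Each camera call takes 0.05 s, during which the arm holds its last target. There are 200 camera calls.

TASK

The casserole and its lid are hot, so never touch them with the hand: take the lid lifter from its stand, hook it under the middle of the lid's loop and lift the lid clear of the pot, hanging level. Set the lid down gently in the middle of the cork trivet without shifting the pot, then unhook the lifter and hang it back on its stand. Leave everything else where it is.

Things in the scene. Friction and masses are not known exactly. Their poses are not given: they have to be found in the camera images.
- lid: Hot lid: dark blue, round, 176 mm across, about 0.45 kg, with an upright brass loop handle. Origin: centre of its underside, z up. Below the flange a plug 148 mm across and 7 mm deep sits loosely (6 mm all round) in the pot's mouth; the domed top is 22 mm above the origin at the centre.
- lid_loop (a point): Underside of the loop's crown at its middle, where the hook should bear: 66 mm above the lid's origin; same axes as the lid. The loop is an upright arch of 8 mm round bar spanning along the lid's y axis (legs at y = +-40 mm). Its opening, seen along the lid's x axis, is 72 mm wide and 44 mm high at the middle, and can be entered from either side.
- pot: Hot casserole: dark blue, 172 mm across, rim 75 mm above the counter, 2.4 kg, standing loose; two ear handles along its y axis reach 118 mm from the centre. Origin: centre of its underside. The lid starts on it, the lid's origin 68 mm above the pot's.
- trivet: Round cork trivet, 200 mm across, 12 mm thick, fixed to the counter. Origin: centre of its underside.
- lifter: Lid lifter, 0.16 kg. Origin: centre of its pale wooden grip bar, 24 x 120 x 24 mm, long axis = y, z up; hold it from above across its 24 mm width (along x). A 6 mm dark steel rod runs from its middle straight down to 34 mm below the origin, cranks back to x = -34 mm at 52 mm below, goes down to 81 mm below, then slopes forward to the hook straight under the grip.
- lifter_hook (a point): Top of the rod at the lowest point of the hook, where a loop hangs: 92 mm straight below the lifter's origin (rod's lowest side: 98 mm); same axes as the lifter. From here the rod rises to an upturned tip at x = +18 mm, its top 10 mm above this point. The hook is open towards lifter +x: it enters a loop moving along +x; to leave, lower it about 18 mm under the loop, then move along -x.
- stand: Dark wooden stand of the lifter, fixed to the counter, base 100 x 128 mm. Two cheeks, 14 mm thick, at y = +-46 mm (78 mm free between) carry the ends of the grip on level ledges 115 mm up, between sloping lips (notch about 30 mm wide at the ledge, 45 mm at the lip tops, 131 mm up). Origin: centre of its underside.
- stand_cradle (a point): Where the centre of the lifter's grip lies when hung on the stand: 127 mm above the stand's origin; same axes as the stand. The lifter starts hung here with the same axes as the stand, within a few mm along y, its rod hanging free between the cheeks.
- pepper_mill: Bystander, to be left alone: wooden pepper mill, 54 mm across, 136 mm tall. Origin: centre of its underside.
- pasta_jar: Bystander, to be left alone: amber glass jar with wooden cap, 72 mm across, 130 mm tall. Origin: centre of its underside.
- lemon_bowl: Bystander, to be left alone: wooden bowl with three lemons, 110 mm across, 62 mm tall. Origin: centre of its underside.
- mug: Bystander, to be left alone: white mug, 72 mm across, 85 mm tall, with a side handle. Origin: centre of its underside.
- spice_tin: Bystander, to be left alone: brass-coloured tin, 52 mm across, 75 mm tall. Origin: centre of its underside.
- spatula: Bystander, to be left alone: wooden spatula lying flat, 240 mm long. Origin: centre of its underside (about mid-length).
There are look-alikes about, which are no part of the job. What is shaped like the stand but pink is not meant.

How it is judged:
By the outcome, as a careful person would: the job done as asked, in the order asked, and still so for the second after the job is handed in, with the robot touching nothing.
It also fails if it takes over 72 s, if anything falls off the work surface, if the arm or the gripper's body presses on something with over 40 N, if the wrist force passes 120 N, or if a joint passes its speed limit or range.

## Working session

There is one attempt and no reset: what is moved stays moved. The work goes in short steps, Python scripts to look and compute and a shell command to move; the robot and the scene stay as the last step left them, time stands still between calls to the robot, and variables do not carry over. Pictures are saved under pics/ and viewed, at most 13 in all, crops included, and the job is handed in when it is done.

```bash
ls; mkdir -p pics; cat > h.py <<'E'
import numpy as np, cv2, pickle
from cell import r, snapshot
def K(s):
    f=240/np.tan(np.radians(s["fov_y"])/2); return f
def ray(s,u,v):
    f=K(s); xd=(np.asarray(u,float)-s["cx"])/f; yd=(np.asarray(v,float)-s["cy"])/f
    x,y=xd.copy(),yd.copy()
    for _ in range(20):
        k=1+s["k1"]*(x*x+y*y); x,y=xd/k,yd/k
    return x,y
def pts(s,u,v,z=None):
    "from depth map if z None (z=depth), world mm"
    x,y=ray(s,u,v); d=s["z_map"][np.asarray(v,int),np.asarray(u,int)]
    E=np.array(s["extrinsics"]); R,t=E[:3,:3],E[:3,3]
    return (np.stack([x*d,-y*d,-d],-1)-t)@R
def plane(s,u,v,z):
    x,y=ray(s,u,v); E=np.array(s["extrinsics"]); R,t=E[:3,:3],E[:3,3]
    c=-R.T@t; d=np.stack([x,-y,-np.ones_like(x)],-1)@R
    return c+d*((z-c[2])/d[...,2])[...,None]
def cloud(s):
    v,u=np.mgrid[0:480,0:640]; return pts(s,u,v)
E
python3 - <<'E'
from h import *
for n in("scene","top"):
    s=snapshot(n); pickle.dump(s,open(f"{n}.pkl","wb")); cv2.imwrite(f"pics/{n}.png",s["frame"][...,::-1])
    print(n,s["fov_y"],s["k1"],s["cx"],s["cy"],np.round(s["extrinsics"],2).tolist())
print(r.sense())
E
```

```text
pics
scene 52.69472315665 -0.1306208781108357 310.770103981764 237.38504330913233 [[0.91, 0.41, -0.01, -492.9], [-0.34, 0.78, 0.53, 100.0], [0.23, -0.48, 0.85, -1165.42], [0.0, 0.0, 0.0, 1.0]]
top 42.93134492919014 -0.07819674201604006 321.76469068598726 235.09686555655912 [[-0.0, -1.0, -0.0, 7.39], [0.98, -0.0, 0.18, -512.82], [-0.18, 0.0, 0.98, -1337.01], [0.0, 0.0, 0.0, 1.0]]
{'t': 0.1, 'joint_positions': array([ 1.10427963e+00,  9.17670910e-02,  1.23177386e+00,  4.93434163e-06,
        1.81982695e+00, -5.66858154e-02]), 'dq': array([-0.0002166 , -0.00164626, -0.00202944, -0.00097018,  0.00023478,
       -0.00054977]), 'tau': array([ 1.53007048e-03, -4.60218930e+01, -4.19216108e+01, -4.45241267e-05,
        1.06578605e-02, -4.97128951e-05]), 'eef_pos': array([238.94534282, 550.07893893, 230.26908572]), 'tcp_rot': array([-2.31874070e-04,  2.03483697e-01,  9.79077932e-01, -8.56804868e-04]), 'contact_force': array([-0.12802292,  0.24198555, -0.62684878]), 'moment': array([ 0.00723708, -0.04571378, -0.02143003]), 'grip_force': 0.0, 'finger_gap': 85.51551728228426}
```

View pics/scene.png

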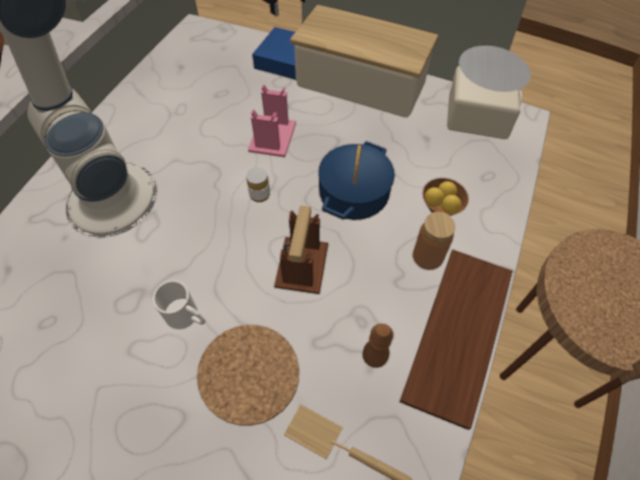

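View pics/top.png

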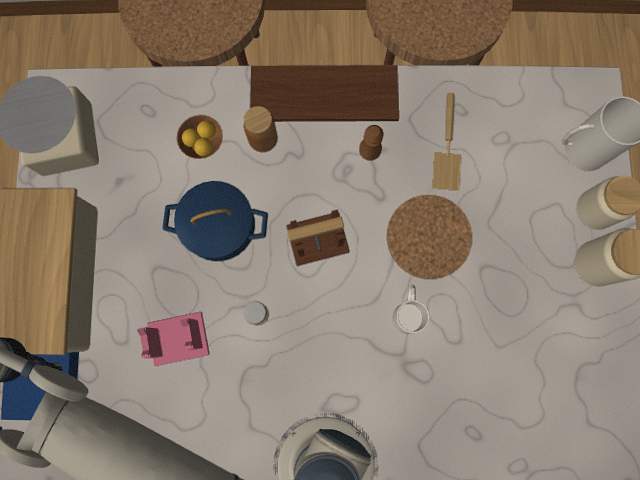

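```bash
python3 - <<'E'
from h import *
def fitc(p):
    A=np.c_[2*p,np.ones(len(p))]; x=np.linalg.lstsq(A,(p**2).sum(1),rcond=None)[0]; return x[:2],np.sqrt(x[2]+x[0]**2+x[1]**2)
def line(p):
    c=p.mean(0); w,V=np.linalg.eigh(np.cov(p[:,:2].T)); return c,np.degrees(np.arctan2(V[1,1],V[0,1])),np.sqrt(w)
for n in("top","scene"):
    s=pickle.load(open(n+".pkl","rb")); P=cloud(s); h=cv2.cvtColor(s["frame"],cv2.COLOR_RGB2HSV); H,S,V=[h[...,i].astype(int) for i in range(3)]
    X,Y,Z=P[...,0],P[...,1],P[...,2]; ok=s["z_map"]>0
    box=lambda x0,x1,y0,y1:ok&(X>x0)&(X<x1)&(Y>y0)&(Y<y1)
    print(n)
    if n=="top":
        print("centres",[np.round(pts(s,u,v),0).tolist() for u,v in[(215,205),(318,228),(430,236)]])
    potc=pts(pickle.load(open("top.pkl","rb")),230,230)[:2]
    b=box(potc[0]-150,potc[0]+150,potc[1]-150,potc[1]+150)
    # lid flange contour
    blue=b&(H>95)&(H<125)&(S>80)
    m=blue&(Z>70); p=P[m]; print("lid pts",len(p),p[:,2].max(), "bbox mid",(p.min(0)+p.max(0))/2)
    q=P[blue&(Z>72)&(Z<90)]; 
    ang=np.arctan2(q[:,1]-p[:,1].mean(),q[:,0]-p[:,0].mean()); rr=np.hypot(q[:,1]-p[:,1].mean(),q[:,0]-p[:,0].mean())
    k=rr>70
    print("lid circ",fitc(q[k][:,:2]))
    loop=b&(Z>115)&(H<30); l=P[loop]; print("loop",len(l),line(l),np.percentile(l[:,2],[5,50,95]), np.ptp(l,0))
    st=pts(pickle.load(open("top.pkl","rb")),318,228)[:2]; b=box(st[0]-110,st[0]+110,st[1]-110,st[1]+110)
    g=b&(Z>132)&(V>110)&(H<30); l=P[g]; print("grip",len(l),line(l),np.percentile(l[:,2],[5,50,95]))
    c,a,_=line(l); d=np.array([np.cos(np.radians(a)),np.sin(np.radians(a))]); t=(l[:,:2]-c[:2])@d; e=(l[:,:2]-c[:2])@[-d[1],d[0]]
    mid=c[:2]+d*(t.min()+t.max())/2+np.array([-d[1],d[0]])*(e.min()+e.max())/2; print(" mid",mid,np.ptp(t),np.ptp(e))
    ba=b&(Z<25)&(Z>4)&(H<20)&(S>60); l=P[ba]; print("base",cv2.minAreaRect(l[:,:2].astype(np.float32)),l[:,2].mean())
    u=np.where(b&(S<60)&(V<140)&(Z>20)); print("grey rod",np.round(P[u][:12],0).tolist())
    tc=pts(pickle.load(open("top.pkl","rb")),430,236)[:2]; b=box(tc[0]-130,tc[0]+130,tc[1]-130,tc[1]+130)
    m=(b&(H<25)&(S>80)).astype(np.uint8); cs=max(cv2.findContours(m,0,1)[0],key=cv2.contourArea)[:,0]
    w=plane(s,cs[:,0],cs[:,1],12.)[:,:2]; print("trivet",fitc(w), np.median(Z[b&(m>0)]))
    cv2.imwrite(f"pics/c_{n}.png",cv2.resize(s["frame"][180:280,120:380] if n=="top" else s["frame"][130:310,240:420],None,fx=3,fy=3,interpolation=2)[...,::-1])
E
```

```text
top
centres [[573.0, 241.0, 93.0], [511.0, 13.0, 142.0], [515.0, -246.0, 14.0]]
lid pts 4462 136.57019613563452 bbox mid [543.67609726 235.7286569  104.06729097]
lid circ (array([542.82193677, 246.66286227]), np.float64(79.05207169070599))
loop 337 (array([519.39981694, 141.46626039, 134.67000211]), np.float64(77.26447148252916), array([13.3827916, 92.4903222])) [119.53434705 137.15540156 143.78619869] [ 90.98350157 230.12092194  33.79205238]
grip 592 (array([510.25285046,  20.50898834, 139.91740664]), np.float64(104.55751078263468), array([ 6.71793954, 34.34594435])) [135.571325   139.96832099 144.20485467]
 mid [518.82751818  21.96866215] 119.41911950738269 40.88815181244601
base ((512.0353393554688, 14.426521301269531), (99.28704071044922, 129.99668884277344), 14.13676929473877) 12.955621870415225
grey rod [[549.0, -14.0, 133.0], [548.0, -14.0, 129.0], [523.0, 73.0, 136.0], [515.0, -40.0, 128.0], [503.0, 20.0, 91.0], [502.0, 18.0, 95.0], [502.0, 16.0, 93.0], [501.0, 20.0, 90.0], [500.0, 18.0, 92.0], [499.0, 16.0, 97.0], [508.0, 21.0, 36.0], [499.0, 18.0, 89.0]]
trivet (array([ 515
[... 484 characters left out ...]
5.81691089, 137.21638376]), np.float64(104.4801548363884), array([ 6.96994175, 34.29012659])) [134.62984903 137.28927927 139.59433145]
 mid [509.98297387  17.66470439] 119.821234495362 24.40469054121543
base ((511.6593017578125, 13.424720764160156), (96.76551818847656, 127.69609832763672), 14.483011245727539) 11.466901892394706
grey rod [[475.0, 60.0, 122.0], [477.0, 60.0, 121.0], [479.0, 60.0, 119.0], [510.0, 67.0, 126.0], [521.0, 71.0, 127.0], [473.0, 47.0, 128.0], [509.0, 68.0, 121.0], [519.0, 70.0, 124.0], [526.0, 70.0, 128.0], [474.0, 44.0, 128.0], [510.0, 67.0, 119.0], [517.0, 69.0, 120.0]]
trivet (array([ 516.33542512, -246.91543308]), np.float64(97.00051451910632)) 10.865332892339586
```

View pics/c_scene.png

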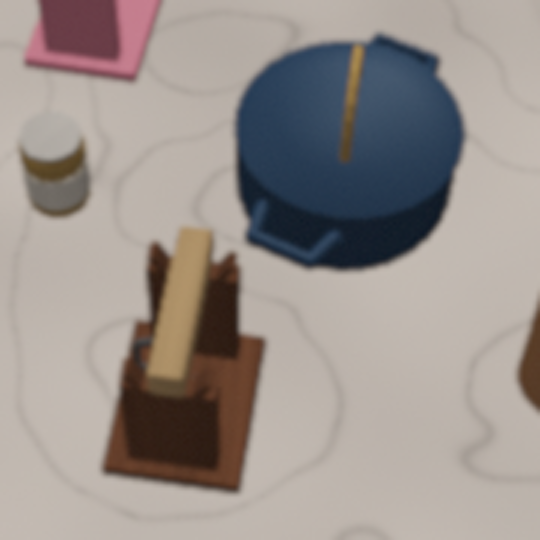

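View pics/c_top.png

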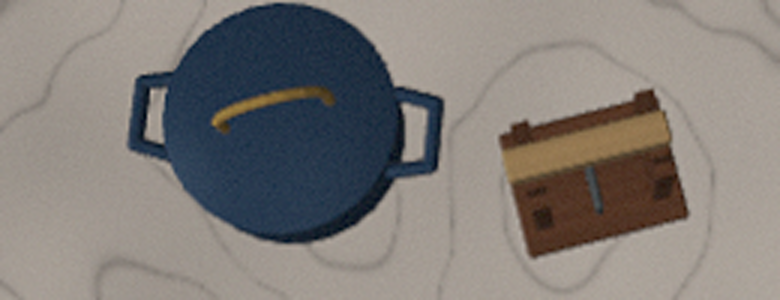

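```bash
python3 - <<'E'
from h import *
def fitc(p):
    A=np.c_[2*p,np.ones(len(p))]; x=np.linalg.lstsq(A,(p**2).sum(1),rcond=None)[0]; return x[:2],np.sqrt(x[2]+x[0]**2+x[1]**2)
for n in("top","scene"):
    s=pickle.load(open(n+".pkl","rb")); P=cloud(s); h=cv2.cvtColor(s["frame"],cv2.COLOR_RGB2HSV); H,S,V=[h[...,i].astype(int) for i in range(3)]
    X,Y,Z=P[...,0],P[...,1],P[...,2]; b=(abs(X-544)<75)&(abs(Y-240)<75)
    l=P[b&(Z>95)&(H<32)&(S>70)]; c=l.mean(0); w,E=np.linalg.eigh(np.cov(l[:,:2].T)); d=E[:,1]*np.sign(E[1,1]); t=(l[:,:2]-c[:2])@d
    print(n,len(l),c,"yaw",np.degrees(np.arctan2(-d[0],d[1])),"mid",c[:2]+d*(t.min()+t.max())/2,np.ptp(t),np.sqrt(w),np.percentile(l[:,2],[2,50,90,98]))
    hi=l[l[:,2]>128]; print(" hi",len(hi),hi.mean(0))
    m=((abs(X-544)<150)&(abs(Y-240)<150)&(H>95)&(H<125)&(S>80)&(Z>66)).astype(np.uint8)
    m=cv2.morphologyEx(m,cv2.MORPH_CLOSE,np.ones((9,9),np.uint8)); m=cv2.morphologyEx(m,cv2.MORPH_OPEN,cv2.getStructuringElement(2,(31,31)))
    cs=max(cv2.findContours(m,0,1)[0],key=cv2.contourArea)[:,0]; w=plane(s,cs[:,0],cs[:,1],80.)[:,:2]
    if n=="scene": # far/upper half only (silhouette of flange)
        pass
    print(" lid circle",fitc(w))
    # pot ears for reference
    e=P[(H>95)&(H<125)&(S>80)&(np.hypot(X-544,Y-241)>98)&(np.hypot(X-544,Y-241)<140)&(Z>20)]; print(" ears",len(e),e.mean(0),e[e[:,1]>241].mean(0),e[e[:,1]<241].mean(0))
E
```

```text
top 152 [544.20803449 246.0842711  132.44553529] yaw 15.482253839951184 mid [543.88244685 247.25971584] 84.6674311621633 [ 2.95136843 26.22831802] [ 98.25784599 136.81669416 143.15764853 146.06912822]
 hi 114 [544.18293332 245.93583214 138.37446102]
 lid circle (array([543.85050342, 249.0717332 ]), np.float64(87.14196931797953))
 ears 294 [544.23058239 263.13521029  62.82087346] [551.42259236 352.61093313  62.78794442] [534.09102735 136.98910925  62.86729801]
scene 116 [547.59544295 230.98978929 129.79023463] yaw 14.754928608477114 mid [544.26586479 243.63199606] 83.57439369511837 [ 2.00579173 22.59565032] [ 99.93868734 134.81064048 140.49066786 142.42092545]
 hi 83 [545.24090338 239.63313963 136.3921062 ]
 lid circle (array([545.22514384, 240.03806981]), np.float64(85.89201692753196))
 ears 165 [542.98904101 208.0730077   59.77270881] [553.90193788 352.55851659  59.20866278] [537.53259258 135.83025325  60.05473183]
```

The pictures show the dark brown stand at (318,237) in the top view, carrying the pale grip. Its rod is on the robot side, at (317,242).

Candidates for the stand are the dark one at (318,237) and the pink one at (173,338). The dark one fits: it isn't pink, and the crop shows it carrying the lifter. The trivet is the cork disc on the counter at (430,236), since the other two cork discs are stool seats.

The lifter and lid yaws are both about 15°. I'll move over the grip next.

```bash
M="python3 -m creep"
$M '[[[0.45,-0.9,0,0,0,-0.1,0],[0.45,-0.9,0,0,0,-0.1,0],[0.45,-0.9,0,0,0,-0.1,0]]]' 60
python3 -m creep '[[[0.45,-0.9,0,0,0,-0.1,0],[0.45,-0.9,0,0,0,-0.1,0],[0.45,-0.9,0,0,0,-0.1,0]]]'
python3 -m creep '[[[0.45,-0.9,0,0,0,-0.1,0],[0.45,-0.9,0,0,0,-0.1,0],[0.45,-0.9,0,0,0,-0.1,0]]]'
python3 -m creep '[[[0.45,-0.9,0,0,0,-0.1,0],[0.45,-0.9,0,0,0,-0.1,0],[0.45,-0.9,0,0,0,-0.1,0]]]'
python3 -m creep '[[[0.45,-0.9,0,0,0,-0.1,0],[0.45,-0.9,0,0,0,-0.1,0],[0.45,-0.9,0,0,0,-0.1,0]]]'
python3 -m creep '[[[0.46,-0.8,-0.2,0,0,-0.08,0],[0.46,-0.8,-0.2,0,0,-0.08,0],[0.46,-0.8,-0.2,0,0,-0.08,0],[0.46,-0.8,-0.2,0,0,-0.08,0]]]'
cat >> h.py <<'E'
def st():
    from scipy.spatial.transform import Rotation as Ro
    s=r.sense(); q=s["tcp_rot"]; R=Ro.from_quat([*q[1:],q[0]]).as_matrix()
    print("t",round(s["t"],2),"tcp",np.round(s["eef_pos"],1),"yaw(tool y)",round(np.degrees(np.arctan2(R[1,1],R[0,1])),1),"zdir",np.round(R[:,2],3),"F",np.round(s["contact_force"],1),"M",np.round(s["moment"],2),"gap",round(s["finger_gap"],1),"grip",round(s["grip_force"],1),"q6",np.round(s["joint_positions"],2))
E
python3 -c "from h import *;st()"
```

```text
t: 0.4
eef_pos: [286.2, 456.5, 230.9]
tcp_rot: [0.001, 0.282, 0.959, -0.001]
contact_force: [1.3, 0.1, 0.4]
finger_gap: 85.6
grip_force: 0.0
t: 0.7
eef_pos: [331.2, 366.7, 231.4]
tcp_rot: [0.001, 0.357, 0.934, -0.0]
contact_force: [-0.2, 0.3, -0.1]
finger_gap: 85.4
grip_force: 0.0
t: 1.0
eef_pos: [376.0, 276.9, 231.2]
tcp_rot: [0.001, 0.429, 0.903, -0.0]
contact_force: [-0.8, 1.2, -0.1]
finger_gap: 85.4
grip_force: 0.0
t: 1.3
eef_pos: [420.8, 187.2, 230.9]
tcp_rot: [0.0, 0.498, 0.867, -0.001]
contact_force: [0.4, 1.1, -0.2]
finger_gap: 84.9
grip_force: 0.0
t: 1.6
eef_pos: [465.5, 97.6, 230.5]
tcp_rot: [0.0, 0.565, 0.825, -0.001]
contact_force: [0.7, 0.9, -0.8]
finger_gap: 85.9
grip_force: 0.0
t: 2.0
eef_pos: [510.1, 21.7, 210.4]
tcp_rot: [-0.001, 0.613, 0.79, -0.0]
contact_force: [0.2, 0.6, -0.0]
finger_gap: 85.2
grip_force: 0.0
t 2.0 tcp [510.1  21.7 210.4] yaw(tool y) 14.4 zdir [-0.002  0.001 -1.   ] F [ 0.2  0.6 -0. ] M [-0.06  0.01  0.01] gap 85.2 grip 0.0 q6 [-0.02 -0.15  1.51  0.    1.79 -0.28]
```

```bash
python3 -m creep '[[[0,-0.01,-0.3,0,0,0,0],[0,-0.02,-0.6,0,0,0,0],[0,-0.02,-0.8,0,0,0,0],[0,-0.02,-0.9,0,0,0,0],[0,-0.02,-1,0,0,0,0],[0,-0.02,-1,0,0,0,0]]]' 60
python3 -m creep '[[[0,0,0,0,0,0,0.6],[0,0,0,0,0,0,0.8],[0,0,0,0,0,0,1],[0,0,0,0,0,0,1],[0,0,0,0,0,0,1],[0,0,0,0,0,0,1],[0,0,0,0,0,0,1],[0,0,0,0,0,0,1]]]' 60
python3 -c "from h import *;st()"
```

```text
t: 2.6
eef_pos: [509.7, 19.4, 110.8]
tcp_rot: [-0.0, 0.613, 0.79, -0.0]
contact_force: [-0.0, -0.5, 0.1]
finger_gap: 85.6
grip_force: 0.0
t: 3.4
eef_pos: [510.4, 18.3, 112.0]
tcp_rot: [0.001, 0.613, 0.79, 0.0]
contact_force: [1.2, 0.4, 4.8]
finger_gap: 23.0
grip_force: 59.7
t 3.4 tcp [510.4  18.3 112. ] yaw(tool y) 14.3 zdir [ 0.001 -0.    -1.   ] F [1.2 0.4 4.8] M [-0.06 -0.03 -0.02] gap 23.0 grip 59.7 q6 [-0.03 -0.14  1.67 -0.    1.61 -0.28]
```

```bash
python3 -m creep '[[[0,0,0.05,0,0,0,1],[0,0,0.2,0,0,0,1],[0,0,0.45,0,0,0,1],[0,0,0.75,0,0,0,1],[0,0,1,0,0,0,1]]]' 90
python3 -m creep '[[[0,0,0.3,0,0,0,1],[0,0,0.5,0,0,0,1],[-0.02,0.2,0.5,0,0,0,1],[-0.03,0.5,0.5,0,0,0,1],[-0.04,0.8,0.5,0,0,0,1],[-0.05,1,0.5,0,0,0,1]]]'
python3 -m creep '[[[-0.02,0.3,0,0,0,0,1],[-0.03,0.6,0,0,0,0,1],[-0.04,0.9,0,0,0,0,1],[-0.05,1,0,0,0,0,1]]]'
python3 -m creep '[[[0,0.08,0,0,0,0,1],[0,0.15,0,0,0,0,1],[0,0.15,0,0,0,0,1],[0,0.15,0,0,0,0,1]]]'
python3 - <<'E'
from h import *
st()
for n in("scene","top"):
    s=snapshot(n); pickle.dump(s,open(f"{n}2.pkl","wb")); cv2.imwrite(f"pics/{n}2.png",s["frame"][...,::-1])
a=cv2.imread("pics/scene2.png")[60:260,260:440]; cv2.imwrite("pics/s2.png",cv2.resize(a,None,fx=3,fy=3))
E
```

```text
t: 3.9
eef_pos: [509.9, 18.4, 213.2]
tcp_rot: [0.0, 0.613, 0.79, 0.0]
contact_force: [-0.1, 0.1, -0.7]
finger_gap: 22.8
grip_force: 88.3
t: 4.5
eef_pos: [504.6, 120.0, 261.7]
tcp_rot: [-0.0, 0.613, 0.79, 0.0]
contact_force: [0.9, -0.5, -1.1]
finger_gap: 23.1
grip_force: 88.3
t: 4.9
eef_pos: [499.4, 220.7, 261.3]
tcp_rot: [-0.001, 0.612, 0.791, -0.0]
contact_force: [0.2, -0.9, -1.1]
finger_gap: 22.5
grip_force: 88.4
t: 5.3
eef_pos: [500.2, 232.6, 261.4]
tcp_rot: [0.0, 0.614, 0.789, -0.0]
contact_force: [0.7, -0.1, -2.5]
finger_gap: 22.2
grip_force: 88.4
t 5.3 tcp [500.2 232.6 261.4] yaw(tool y) 14.3 zdir [ 0. -0. -1.] F [ 0.7 -0.1 -2.5] M [-0.03  0.03 -0.06] gap 22.2 grip 88.4 q6 [ 0.37 -0.03  1.3  -0.    1.87  0.12]
```

View pics/s2.png

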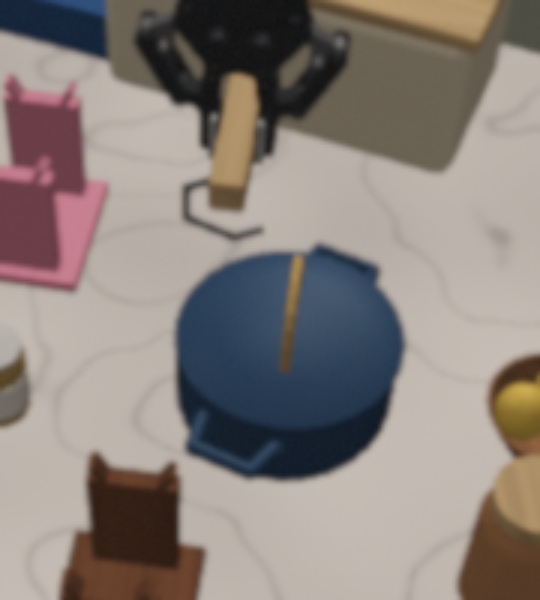

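The hook hangs open to the right (+x), with its lowest point near (339,139) in the scene view, clear behind the loop. I'll check it against the loop in the same camera.

```bash
python3 - <<'E'
from h import *
s=pickle.load(open("scene2.pkl","rb")); P=cloud(s); h=cv2.cvtColor(s["frame"],cv2.COLOR_RGB2HSV); H,S,V=[h[...,i].astype(int) for i in range(3)]
m=np.zeros((480,640),bool); m[118:142,318:350]=1; m&=(V<110)
v,u=np.where(m); i=np.argsort(v)[-12:]; print("low px",list(zip(u[i],v[i],V[v[i],u[i]])))
for uv in((339,138),(346,137)): print(uv,plane(s,*map(float,uv),181.),plane(s,*map(float,uv),190.),pts(s,*uv))
m=np.zeros((480,640),bool); m[80:132,325:350]=1; m&=(V>110)&(S>60)&(H<30)
l=P[m]; l=l[(abs(l[:,2]-282)<12)&(abs(l[:,0]-500)<60)]; c=l.mean(0); w,E=np.linalg.eigh(np.cov(l[:,:2].T)); d=E[:,1]*np.sign(E[1,1]); t=(l[:,:2]-c[:2])@d
print("grip",len(l),c,np.degrees(np.arctan2(-d[0],d[1])),"mid",c[:2]+d*(t.min()+t.max())/2,np.ptp(t))
b=(abs(P[...,0]-544)<75)&(abs(P[...,1]-240)<75)&(H<32)&(S>70)&(P[...,2]>95)&(P[...,2]<160)
l=P[b]; print("loop y range",l[:,1].min(),l[:,1].max(),l[:,2].max())
# loop top centreline cast on z=138: endpoints
v,u=np.where(b); print("loop px v",v.min(),u[v==v.min()].mean(),v.max(),u[v==v.max()].mean())
E
```

```text
low px [(np.int64(345), np.int64(137), np.int64(104)), (np.int64(335), np.int64(138), np.int64(94)), (np.int64(336), np.int64(138), np.int64(84)), (np.int64(337), np.int64(138), np.int64(89)), (np.int64(338), np.int64(138), np.int64(95)), (np.int64(339), np.int64(138), np.int64(93)), (np.int64(340), np.int64(138), np.int64(92)), (np.int64(341), np.int64(138), np.int64(98)), (np.int64(342), np.int64(138), np.int64(107)), (np.int64(337), np.int64(139), np.int64(97)), (np.int64(338), np.int64(139), np.int64(96)), (np.int64(339), np.int64(139), np.int64(105))]
(339, 138) [502.67127675 234.41650971 181.        ] [505.62953421 226.28117093 190.        ] [503.38758417 232.44663264 183.17924466]
(346, 137) [515.09144463 242.97679873 181.        ] [517.89979573 234.73814077 190.        ] [517.92712173 234.65797643 190.0875724 ]
grip 435 [502.77676599 219.92094712 286.27417084] 16.36767285203608 mid [501.09699744 225.64022286] 104.22024736773142
loop y range 202.54759469018833 276.7769137638379 142.90972292103984
loop px v 145 359.0 181 354.5
```

```bash
python3 -m creep '[[[0,0,-0.15,0,0,0,1],[0,0,-0.4,0,0,0,1],[0,0,-0.6,0,0,0,1],[0,0,-0.7,0,0,0,1],[0,0,-0.73,0,0,0,1],[0,0,-0.73,0,0,0,1]]]'
python3 -m creep '[[[0.05,0.01,0,0,0,0,1],[0.15,0.04,0,0,0,0,1],[0.25,0.06,0,0,0,0,1],[0.34,0.085,0,0,0,0,1],[0.39,0.1,0,0,0,0,1],[0.42,0.11,0,0,0,0,1],[0.42,0.11,0,0,0,0,1]]]'
python3 - <<'E'
from h import *
st()
for n in("scene","top"):
    s=snapshot(n); pickle.dump(s,open(f"{n}3.pkl","wb")); cv2.imwrite(f"pics/{n}3.png",s["frame"][...,::-1])
a=cv2.imread("pics/scene3.png")[80:230,290:440]; cv2.imwrite("pics/s3.png",cv2.resize(a,None,fx=4,fy=4,interpolation=2))
E
```

```text
t: 6.0
eef_pos: [500.2, 233.1, 188.7]
tcp_rot: [0.0, 0.614, 0.79, 0.0]
contact_force: [0.1, -0.4, -1.8]
finger_gap: 22.5
grip_force: 88.4
t: 6.7
eef_pos: [542.3, 244.4, 187.9]
tcp_rot: [-0.0, 0.613, 0.79, -0.0]
contact_force: [-1.5, 0.0, -1.2]
finger_gap: 22.6
grip_force: 88.4
t 6.7 tcp [542.3 244.4 187.9] yaw(tool y) 14.3 zdir [-0.001 -0.    -1.   ] F [-1.5  0.  -1.2] M [-0.02  0.02 -0.04] gap 22.6 grip 88.4 q6 [0.37 0.07 1.33 0.   1.74 0.12]
```

View pics/s3.png

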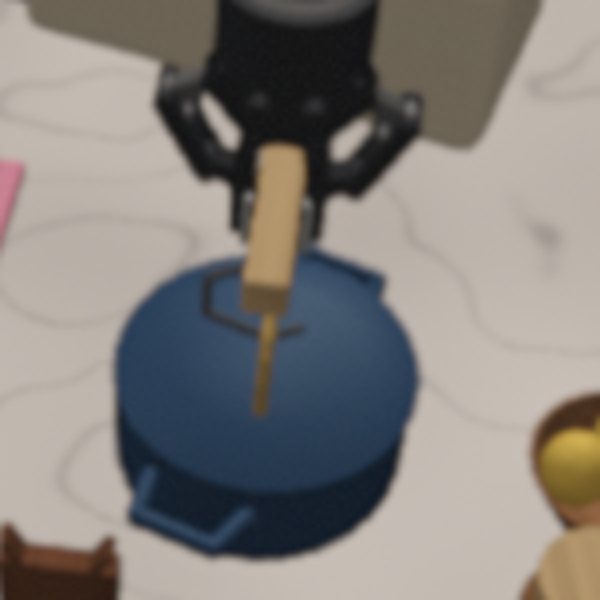

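The tip is through the loop, at crop (300,328), just past the bar. I'll check that it's centred before lifting.

```bash
python3 - <<'E'
from h import *
s=pickle.load(open("scene3.pkl","rb"))
print("cross",[plane(s,357.,163.,z) for z in(108.,110.,112.)],pts(s,361,163),pts(s,364,162),pts(s,350,162))
print("leg foot",plane(s,355.,182.,90.))
E
```

```text
cross [array([543.80491947, 245.9278412 , 108.        ]), array([544.30320329, 244.25306968, 110.        ]), array([544.80148711, 242.57829816, 112.        ])] [553.1185883  245.34021178 112.92619164] [559.30437889 246.59528617 117.79366629] [529.6148187  238.99335427 112.13236994]
leg foot [554.925495  207.7722465  90.       ]
```

```bash
python3 -m creep '[[[0,0.015,0.05,0,0,0,1],[0,0.015,0.1,0,0,0,1],[0,0.015,0.14,0,0,0,1],[0,0.015,0.17,0,0,0,1],[0,0.015,0.19,0,0,0,1],[0,0.015,0.21,0,0,0,1],[0,0.015,0.23,0,0,0,1],[0,0.015,0.25,0,0,0,1],[0,0.015,0.27,0,0,0,1],[0,0.015,0.29,0,0,0,1]]]'
python3 -m creep '[[[0,0,0.02,0,0,0,1],[0,0,0.05,0,0,0,1],[0,0,0.1,0,0,0,1],[0,0,0.15,0,0,0,1],[0,0,0.22,0,0,0,1],[0,0,0.3,0,0,0,1],[0,0,0.38,0,0,0,1],[0,0,0.45,0,0,0,1],[0,0,0.5,0,0,0,1],[0,0,0.5,0,0,0,1]]]'
python3 - <<'E'
from h import *
st()
for n in("scene","top"):
    s=snapshot(n); pickle.dump(s,open(f"{n}4.pkl","wb")); cv2.imwrite(f"pics/{n}4.png",s["frame"][...,::-1])
    P=cloud(s); h=cv2.cvtColor(s["frame"],cv2.COLOR_RGB2HSV); m=(abs(P[...,0]-544)<95)&(abs(P[...,1]-244)<95)&(h[...,0]>95)&(h[...,0]<125)&(h[...,1]>80)&(P[...,2]>105)
    l=P[m]; c=l.mean(0); q=l-c; rr=np.hypot(l[:,0]-544,l[:,1]-246)
    A=np.c_[q[:,:2],rr**2,np.ones(len(q))]; print(n,len(l),c,"tilt deg x,y",np.degrees(np.linalg.lstsq(A,l[:,2],rcond=None)[0][:2]))
a=cv2.imread("pics/scene4.png")[60:230,270:440]; cv2.imwrite("pics/s4.png",cv2.resize(a,None,fx=3,fy=3,interpolation=2))
E
```

```text
t: 7.8
eef_pos: [541.9, 245.8, 216.9]
tcp_rot: [-0.0, 0.613, 0.79, -0.0]
contact_force: [-0.4, -0.7, -5.5]
finger_gap: 22.2
grip_force: 88.4
t: 8.8
eef_pos: [542.3, 245.9, 268.5]
tcp_rot: [0.0, 0.613, 0.79, 0.001]
contact_force: [-0.6, -0.4, -4.8]
finger_gap: 22.6
grip_force: 88.4
t 8.8 tcp [542.3 245.9 268.5] yaw(tool y) 14.3 zdir [ 0.002  0.001 -1.   ] F [-0.6 -0.4 -4.8] M [-0.09 -0.   -0.07] gap 22.6 grip 88.4 q6 [ 0.37  0.09  1.17 -0.    1.88  0.12]
scene 3334 [549.35137974 229.99886147 143.07479612] tilt deg x,y [ 1.62156918 -0.31357297]
top 2328 [535.380945   235.87590655 149.48427062] tilt deg x,y [-3.5893971  -5.15786513]
```

View pics/s4.png

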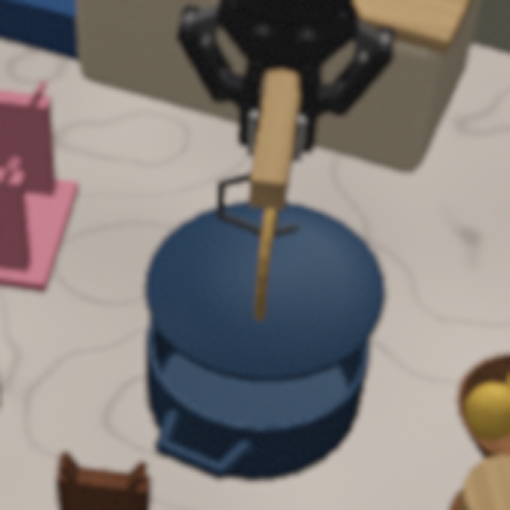

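The lid hangs clear of the pot and level to the eye. I'll raise it over the stand and carry it slowly towards the trivet.

```bash
python3 -m creep '[[[0,0,0.02,0,0,0,1],[0,0,0.06,0,0,0,1],[0,0,0.12,0,0,0,1],[0,0,0.19,0,0,0,1],[0,0,0.26,0,0,0,1],[0,0,0.33,0,0,0,1],[0,0,0.39,0,0,0,1],[0,0,0.43,0,0,0,1],[0,0,0.45,0,0,0,1],[0,0,0.45,0,0,0,1]]]'
python3 -m creep '[[[0,-0.01,0,0,0,0,1],[0,-0.03,0,0,0,0,1],[0,-0.06,0,0,0,0,1],[-0.01,-0.1,0,0,0,0,1],[-0.01,-0.16,0,0,0,0,1],[-0.02,-0.23,0,0,0,0,1],[-0.02,-0.31,0,0,0,0,1],[-0.03,-0.4,0,0,0,0,1],[-0.03,-0.5,0,0,0,0,1],[-0.04,-0.6,0,0,0,0,1]]]'
python3 -m creep '[[[-0.01,-0.1,0,0,0,0,1],[-0.01,-0.2,0,0,0,0,1],[-0.02,-0.3,0,0,0,0,1],[-0.02,-0.4,0,0,0,0,1],[-0.03,-0.5,0,0,0,0,1],[-0.04,-0.6,0,0,0,0,1],[-0.04,-0.7,0,0,0,0,1],[-0.05,-0.8,0,0,0,0,1],[-0.05,-0.9,0,0,0,0,1],[-0.06,-1,0,0,0,0,1]]]'
python3 -m creep '[[[-0.01,-0.1,0,0,0,0,1],[-0.01,-0.2,0,0,0,0,1],[-0.02,-0.3,0,0,0,0,1],[-0.02,-0.4,0,0,0,0,1],[-0.03,-0.5,0,0,0,0,1],[-0.04,-0.6,0,0,0,0,1],[-0.04,-0.7,0,0,0,0,1],[-0.05,-0.8,0,0,0,0,1],[-0.05,-0.9,0,0,0,0,1],[-0.06,-1,0,0,0,0,1]]]'
python3 -m creep '[[[-0.01,-0.1,0,0,0,0,1],[-0.01,-0.2,0,0,0,0,1],[-0.02,-0.3,0,0,0,0,1],[-0.02,-0.4,0,0,0,0,1],[-0.03,-0.5,0,0,0,0,1],[-0.04,-0.6,0,0,0,0,1],[-0.04,-0.7,0,0,0,0,1],[-0.05,-0.8,0,0,0,0,1],[-0.05,-0.9,0,0,0,0,1],[-0.06,-1,0,0,0,0,1]]]'
python3 -m creep '[[[-0.01,-0.1,0,0,0,0,1],[-0.01,-0.2,0,0,0,0,1],[-0.02,-0.3,0,0,0,0,1],[-0.02,-0.4,0,0,0,0,1],[-0.03,-0.5,0,0,0,0,1],[-0.04,-0.6,0,0,0,0,1],[-0.04,-0.69,0,0,0,0,1],[-0.05,-0.77,0,0,0,0,1],[-0.05,-0.84,0,0,0,0,1],[-0.06,-0.9,0,0,0,0,1]]]'
python3 -m creep '[[[0,-0.05,0,0,0,0,1],[0,-0.09,0,0,0,0,1],[0,-0.12,0,0,0,0,1],[0,-0.14,0,0,0,0,1],[0,-0.15,0,0,0,0,1],[0,-0.155,0,0,0,0,1],[0,-0.155,0,0,0,0,1],[0,-0.155,0,0,0,0,1],[0,-0.155,0,0,0,0,1],[0,-0.155,0,0,0,0,1]]]'
python3 - <<'E'
from h import *
st()
def fitc(p):
    A=np.c_[2*p,np.ones(len(p))]; x=np.linalg.lstsq(A,(p**2).sum(1),rcond=None)[0]; return np.round(x[:2],1),round(np.sqrt(x[2]+x[0]**2+x[1]**2),1)
for n in("scene","top"):
    s=snapshot(n); pickle.dump(s,open(f"{n}5.pkl","wb")); cv2.imwrite(f"pics/{n}5.png",s["frame"][...,::-1])
    h=cv2.cvtColor(s["frame"],cv2.COLOR_RGB2HSV); P=cloud(s); X,Y,Z=P[...,0],P[...,1],P[...,2]
    m=((abs(X-516)<120)&(abs(Y+245)<120)&(h[...,0]>95)&(h[...,0]<125)&(h[...,1]>80)&(Z>150)).astype(np.uint8)
    m=cv2.morphologyEx(m,cv2.MORPH_CLOSE,np.ones((9,9),np.uint8)); cs=max(cv2.findContours(m,0,1)[0],key=cv2.contourArea)[:,0]
    w=plane(s,cs[:,0],cs[:,1],180.)[:,:2]; print(n,fitc(w),np.percentile(Z[m>0],[5,50,95]))
a=cv2.imread("pics/scene5.png")[200:440,160:400]; cv2.imwrite("pics/s5.png",cv2.resize(a,None,fx=2.5,fy=2.5,interpolation=2))
E
```

```text
t: 9.9
eef_pos: [542.1, 245.9, 312.6]
tcp_rot: [0.0, 0.613, 0.79, 0.0]
contact_force: [0.2, -0.2, -5.5]
finger_gap: 22.6
grip_force: 88.5
t: 10.9
eef_pos: [538.1, 184.8, 312.3]
tcp_rot: [0.0, 0.614, 0.79, 0.0]
contact_force: [0.4, -0.4, -5.3]
finger_gap: 22.6
grip_force: 88.5
t: 11.9
eef_pos: [532.1, 85.0, 312.3]
tcp_rot: [0.0, 0.613, 0.79, 0.0]
contact_force: [-0.4, -0.8, -4.8]
finger_gap: 22.5
grip_force: 88.5
t: 12.9
eef_pos: [526.1, -15.0, 312.2]
tcp_rot: [0.0, 0.613, 0.79, 0.0]
contact_force: [-0.4, 0.2, -5.1]
finger_gap: 22.5
grip_force: 88.5
t: 13.9
eef_pos: [520.1, -115.0, 312.2]
tcp_rot: [-0.0, 0.613, 0.79, 0.0]
contact_force: [-0.4, -0.4, -5.9]
finger_gap: 22.2
grip_force: 88.5
t: 14.9
eef_pos: [514.1, -204.7, 312.2]
tcp_rot: [-0.0, 0.613, 0.79, 0.0]
contact_force: [-0.2, 0.1, -5.5]
finger_gap: 22.4
grip_force: 88.5
t: 15.9
eef_pos: [514.1, -219.6, 312.3]
tcp_rot: [0.0, 0.613, 0.79, 0.0]
contact_force: [0.3, 0.8, -5.9]
finger_gap: 22.4
grip_force: 88.5
t 15.9 tcp [ 514.1 -219.6  312.3] yaw(tool y) 14.3 zdir [ 0.  0. -1.] F [ 0.3  0.8 -5.9] M [-0.07 -0.05  0.1 ] gap 22.4 grip 88.5 q6 [-0.46  0.01  1.17  0.    1.96 -0.71]
scene (array([ 521.8, -224.3]), np.float64(75.8)) [181.37181629 188.19576172 193.21646108]
top (array([ 495.6, -251.3]), np.float64(49.0)) [182.13546699 189.28507275 273.10392513]
```

View pics/s5.png

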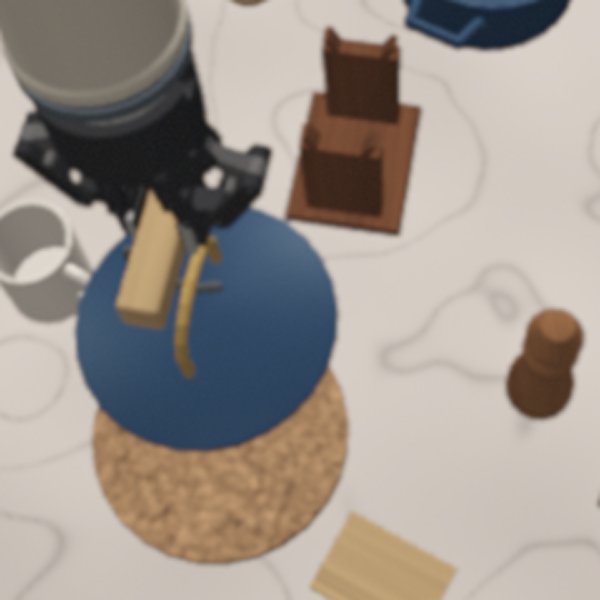

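```bash
python3 -m creep '[[[0,-0.01,0,0,0,0,1],[0,-0.03,-0.01,0,0,0,1],[0,-0.06,-0.04,0,0,0,1],[0,-0.1,-0.09,0,0,0,1],[0,-0.14,-0.15,0,0,0,1],[0,-0.18,-0.22,0,0,0,1],[0,-0.21,-0.3,0,0,0,1],[0,-0.24,-0.38,0,0,0,1],[0,-0.25,-0.46,0,0,0,1],[0,-0.255,-0.54,0,0,0,1]]]'
python3 -m creep '[[[0,0,-0.08,0,0,0,1],[0,0,-0.16,0,0,0,1],[0,0,-0.24,0,0,0,1],[0,0,-0.32,0,0,0,1],[0,0,-0.4,0,0,0,1],[0,0,-0.47,0,0,0,1],[0,0,-0.54,0,0,0,1],[0,0,-0.6,0,0,0,1],[0,0,-0.65,0,0,0,1],[0,0,-0.69,0,0,0,1]]]'
python3 -m creep '[[[0,0,-0.03,0,0,0,1],[0,0,-0.05,0,0,0,1],[0,0,-0.07,0,0,0,1],[0,0,-0.08,0,0,0,1],[0,0,-0.09,0,0,0,1],[0,0,-0.1,0,0,0,1],[0,0,-0.1,0,0,0,1],[0,0,-0.1,0,0,0,1],[0,0,-0.1,0,0,0,1],[0,0,-0.1,0,0,0,1]]]'
python3 - <<'E'
from h import *
from scipy.optimize import least_squares
st()
s=snapshot("scene"); pickle.dump(s,open("scene6.pkl","wb")); t=snapshot("top"); pickle.dump(t,open("top6.pkl","wb"))
for n,s in(("scene",s),("top",t)):
    h=cv2.cvtColor(s["frame"],cv2.COLOR_RGB2HSV); P=cloud(s); X,Y,Z=P[...,0],P[...,1],P[...,2]
    m=((abs(X-516)<120)&(abs(Y+245)<120)&(h[...,0]>95)&(h[...,0]<125)&(h[...,1]>80)&(Z>22)&(Z<65)).astype(np.uint8)
    m=cv2.morphologyEx(m,cv2.MORPH_OPEN,np.ones((3,3),np.uint8))
    cs=max(cv2.findContours(m,0,1)[0],key=cv2.contourArea)[:,0]; w=plane(s,cs[:,0],cs[:,1],36.)[:,:2]
    f=least_squares(lambda p:np.hypot(*(w-p).T)-88,[516,-245],loss="soft_l1",f_scale=1.5); res=np.abs(f.fun)
    print(n,"lid",np.round(f.x,1),len(w),(res<3).mean())
a=cv2.resize(s["frame"][150:320,340:520],None,fx=3,fy=3)[...,::-1]
b=pickle.load(open("scene6.pkl","rb"))["frame"][230:430,170:340]; b=cv2.resize(b,None,fx=2.55,fy=2.55)[...,::-1]
cv2.imwrite("pics/s6.png",b)
E
```

```text
t: 17.0
eef_pos: [514.0, -245.2, 257.4]
tcp_rot: [-0.0, 0.614, 0.79, -0.0]
contact_force: [-1.2, 0.5, -5.2]
finger_gap: 22.4
grip_force: 88.5
t: 18.0
eef_pos: [514.0, -245.2, 188.8]
tcp_rot: [-0.0, 0.613, 0.79, -0.0]
contact_force: [-0.8, -0.1, -5.1]
finger_gap: 22.7
grip_force: 88.5
t: 19.0
eef_pos: [514.1, -245.2, 179.4]
tcp_rot: [0.0, 0.613, 0.79, 0.0]
contact_force: [1.1, -0.1, -5.5]
finger_gap: 22.4
grip_force: 88.5
t 19.0 tcp [ 514.1 -245.2  179.4] yaw(tool y) 14.3 zdir [ 0. -0. -1.] F [ 1.1 -0.1 -5.5] M [-0.03 -0.03 -0.02] gap 22.4 grip 88.5 q6 [-0.5   0.    1.41  0.    1.73 -0.75]
scene lid [ 514.7 -240. ] 345 0.3188405797101449
top lid [ 552.1 -270.1] 134 0.06716417910447761
```

View pics/s6.png

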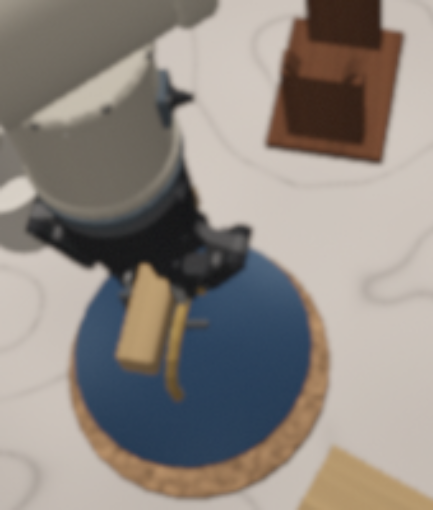

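The lid hangs just above the trivet. I'll fit its lower rim against the trivet's own lower rim in this same picture.

```bash
python3 - <<'E'
from h import *
from scipy.optimize import least_squares
s=pickle.load(open("scene6.pkl","rb")); h=cv2.cvtColor(s["frame"],cv2.COLOR_RGB2HSV)
b=((h[...,0]>95)&(h[...,0]<125)&(h[...,1]>80)).astype(np.uint8); c=((h[...,0]<25)&(h[...,1]>60)).astype(np.uint8)
win=np.zeros_like(b); win[230:432,185:312]=1
def rim(m,v0,z,R):
    cs=cv2.convexHull(max(cv2.findContours(m*win,0,1)[0],key=cv2.contourArea))[:,0]; cs=cs[cs[:,1]>v0]
    w=plane(s,cs[:,0],cs[:,1],z)[:,:2]; f=least_squares(lambda p:np.hypot(*(w-p).T)-R,[516,-245],loss="soft_l1",f_scale=1.5)
    print(len(cs),np.round(f.x,1),np.round(np.abs(f.fun).mean(),2))
for z in(42.,45.,48.): rim(b,355,z,88)
rim(b|c,375,12.,100); rim(b|c,375,10.,100)
E
```

```text
22 [ 511.9 -241.2] 1.12
22 [ 512.5 -241.6] 1.22
22 [ 513.1 -242. ] 1.31
24 [ 515.9 -245. ] 0.64
24 [ 515.5 -244.8] 0.58
```

```bash
python3 -m creep '[[[0.01,-0.01,-0.02,0,0,0,1],[0.02,-0.02,-0.05,0,0,0,1],[0.03,-0.03,-0.08,0,0,0,1],[0.03,-0.03,-0.11,0,0,0,1],[0.03,-0.03,-0.13,0,0,0,1],[0.03,-0.03,-0.15,0,0,0,1],[0.03,-0.03,-0.17,0,0,0,1],[0.03,-0.03,-0.18,0,0,0,1],[0.03,-0.03,-0.19,0,0,0,1],[0.03,-0.03,-0.2,0,0,0,1]]]'
python3 -m creep '[[[0,0,-0.005,0,0,0,1],[0,0,-0.01,0,0,0,1],[0,0,-0.015,0,0,0,1],[0,0,-0.02,0,0,0,1],[0,0,-0.025,0,0,0,1],[0,0,-0.03,0,0,0,1],[0,0,-0.035,0,0,0,1],[0,0,-0.04,0,0,0,1],[0,0,-0.045,0,0,0,1],[0,0,-0.05,0,0,0,1]]]'
python3 -m creep '[[[0,0,-0.01,0,0,0,1],[0,0,-0.02,0,0,0,1],[0,0,-0.03,0,0,0,1],[0,0,-0.04,0,0,0,1],[0,0,-0.05,0,0,0,1],[0,0,-0.06,0,0,0,1],[0,0,-0.07,0,0,0,1],[0,0,-0.07,0,0,0,1]]]'
```

```text
t: 20.1
eef_pos: [517.1, -248.2, 159.4]
tcp_rot: [0.0, 0.613, 0.79, 0.0]
contact_force: [0.4, 0.1, -5.2]
finger_gap: 22.4
grip_force: 88.5
t: 21.1
eef_pos: [517.2, -248.2, 154.5]
tcp_rot: [0.0, 0.613, 0.79, 0.0]
contact_force: [0.8, -1.1, -3.0]
finger_gap: 22.6
grip_force: 88.9
t: 21.9
eef_pos: [517.0, -248.1, 147.0]
tcp_rot: [-0.0, 0.613, 0.79, -0.0]
contact_force: [0.5, 0.3, -2.3]
finger_gap: 22.6
grip_force: 89.0
```

```bash
python3 -m creep '[[[0,0,-0.03,0,0,0,1],[0,0,-0.06,0,0,0,1],[0,0,-0.09,0,0,0,1],[0,0,-0.12,0,0,0,1],[0,0,-0.135,0,0,0,1],[0,0,-0.135,0,0,0,1],[0,0,-0.135,0,0,0,1]]]'
python3 -m creep '[[[-0.02,-0.005,0,0,0,0,1],[-0.06,-0.015,0,0,0,0,1],[-0.11,-0.03,0,0,0,0,1],[-0.17,-0.045,0,0,0,0,1],[-0.23,-0.06,0,0,0,0,1],[-0.3,-0.075,0,0,0,0,1],[-0.37,-0.095,0,0,0,0,1],[-0.43,-0.11,0,0,0,0,1],[-0.47,-0.12,0,0,0,0,1],[-0.48,-0.125,0,0,0,0,1]]]'
python3 -m creep '[[[0,0,0.05,0,0,0,1],[0,0,0.15,0,0,0,1],[0,0,0.3,0,0,0,1],[0,0,0.5,0,0,0,1],[0,0,0.7,0,0,0,1],[0,0,0.85,0,0,0,1],[0,0,1,0,0,0,1],[0,0,1,0,0,0,1]]]'
python3 -c "from h import *;st()"
```

```text
t: 22.6
eef_pos: [517.1, -248.2, 133.8]
tcp_rot: [0.0, 0.613, 0.79, -0.0]
contact_force: [-0.1, -0.0, -2.2]
finger_gap: 22.3
grip_force: 89.0
t: 23.6
eef_pos: [468.7, -260.9, 133.9]
tcp_rot: [0.0, 0.614, 0.79, 0.0]
contact_force: [0.3, 0.3, -1.9]
finger_gap: 22.5
grip_force: 89.0
t: 24.4
eef_pos: [469.9, -261.1, 237.0]
tcp_rot: [0.002, 0.613, 0.79, 0.0]
contact_force: [0.1, -0.1, -2.5]
finger_gap: 22.5
grip_force: 89.0
t 24.4 tcp [ 469.9 -261.1  237. ] yaw(tool y) 14.3 zdir [ 0.004 -0.003 -1.   ] F [ 0.1 -0.1 -2.5] M [ 0.02 -0.02 -0.02] gap 22.5 grip 89.0 q6 [-0.57 -0.08  1.39  0.    1.82 -0.82]
```

```bash
python3 -m creep '[[[0,0.1,0.1,0,0,0,1],[0.05,0.3,0.25,0,0,0,1],[0.1,0.55,0.25,0,0,0,1],[0.15,0.8,0.25,0,0,0,1],[0.2,1,0.25,0,0,0,1]]]'
python3 -m creep '[[[0.05,0.25,0,0,0,0,1],[0.1,0.5,0,0,0,0,1],[0.15,0.75,0,0,0,0,1],[0.2,1,0,0,0,0,1]]]'
python3 -m creep '[[[0,0.2,0,0,0,0,1],[0,0.4,0,0,0,0,1],[0,0.6,0,0,0,0,1],[0,0.73,0,0,0,0,1],[0,0.79,0,0,0,0,1],[0,0.79,0,0,0,0,1],[0,0.79,0,0,0,0,1]]]'
python3 - <<'E'
from h import *
st()
s=snapshot("scene"); t=snapshot("top"); pickle.dump(t,open("top7.pkl","wb")); pickle.dump(s,open("scene7.pkl","wb"))
a=s["frame"][130:430,190:400]; b=t["frame"][150:300,130:490]
a=cv2.resize(a,(420,600)); b=cv2.resize(b,(380,158)); im=np.zeros((600,800,3),np.uint8); im[:,:420]=a; im[:158,420:]=b
cv2.imwrite("pics/s7.png",im[...,::-1])
E
```

```text
t: 24.9
eef_pos: [488.9, -158.7, 258.4]
tcp_rot: [-0.001, 0.613, 0.79, 0.0]
contact_force: [0.5, 0.1, -2.4]
finger_gap: 22.7
grip_force: 89.0
t: 25.3
eef_pos: [508.6, -58.9, 258.1]
tcp_rot: [-0.001, 0.613, 0.79, -0.0]
contact_force: [1.4, 0.6, -2.0]
finger_gap: 22.6
grip_force: 89.0
t: 26.0
eef_pos: [509.0, 17.9, 258.7]
tcp_rot: [-0.0, 0.614, 0.79, -0.0]
contact_force: [-0.6, -0.1, -2.0]
finger_gap: 22.4
grip_force: 89.0
t 26.0 tcp [509.   17.9 258.7] yaw(tool y) 14.3 zdir [-0. -0. -1.] F [-0.6 -0.1 -2. ] M [-0.05  0.02  0.06] gap 22.4 grip 89.0 q6 [-0.03 -0.14  1.41 -0.    1.87 -0.28]
```

View pics/s7.png

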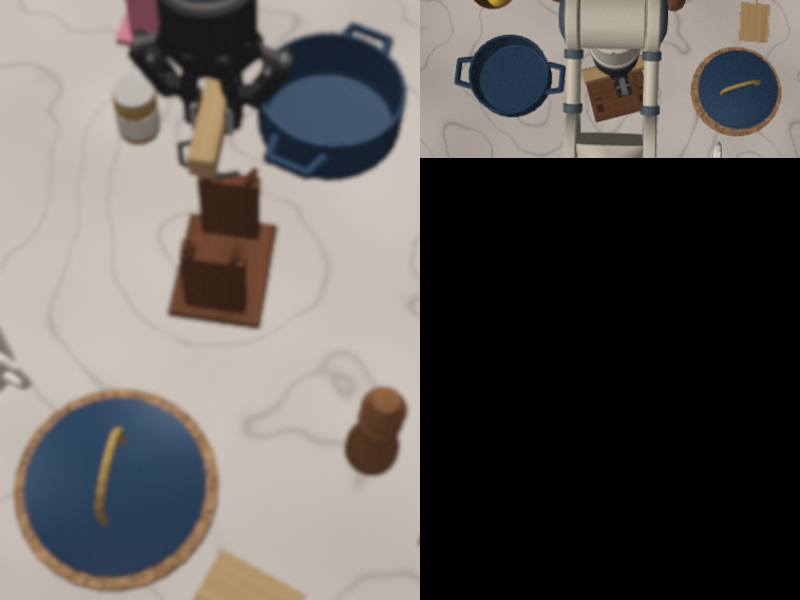

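The lid sits centred on the trivet at (117,488), with an even cork ring showing. The lifter is over its stand, so I'll lower it back on.

```bash
python3 -m creep '[[[0.01,0.005,-0.05,0,0,0,1],[0.01,0.005,-0.15,0,0,0,1],[0.01,0.005,-0.3,0,0,0,1],[0.01,0.005,-0.45,0,0,0,1],[0.01,0.005,-0.6,0,0,0,1],[0.01,0.005,-0.75,0,0,0,1],[0.01,0.005,-0.88,0,0,0,1],[0.01,0.005,-0.96,0,0,0,1],[0.01,0.005,-1,0,0,0,1]]]'
python3 -m creep '[[[0,0,-0.08,0,0,0,1],[0,0,-0.16,0,0,0,1],[0,0,-0.24,0,0,0,1],[0,0,-0.31,0,0,0,1],[0,0,-0.36,0,0,0,1],[0,0,-0.4,0,0,0,1],[0,0,-0.42,0,0,0,1],[0,0,-0.43,0,0,0,1],[0,0,-0.44,0,0,0,1],[0,0,-0.44,0,0,0,1]]]'
python3 -c "from h import *;st()"
```

```text
t: 27.0
eef_pos: [509.7, 18.9, 157.6]
tcp_rot: [-0.001, 0.613, 0.79, -0.0]
contact_force: [0.5, 0.4, -1.4]
finger_gap: 22.3
grip_force: 89.0
t: 28.0
eef_pos: [510.1, 18.8, 114.9]
tcp_rot: [0.0, 0.613, 0.79, 0.0]
contact_force: [-0.2, -0.5, -1.0]
finger_gap: 22.6
grip_force: 89.0
t 28.0 tcp [510.1  18.8 114.9] yaw(tool y) 14.3 zdir [ 0.  0. -1.] F [-0.2 -0.5 -1. ] M [-0.    0.03 -0.03] gap 22.6 grip 89.0 q6 [-0.03 -0.14  1.67  0.    1.62 -0.28]
```

```bash
python3 -m creep '[[[0,0,-0.007,0,0,0,1],[0,0,-0.014,0,0,0,1],[0,0,-0.02,0,0,0,1],[0,0,-0.025,0,0,0,1],[0,0,-0.03,0,0,0,1],[0,0,-0.03,0,0,0,1]]]'
```

```text
t: 28.6
eef_pos: [510.1, 18.8, 112.1]
tcp_rot: [0.0, 0.613, 0.79, 0.0]
contact_force: [-1.0, -0.3, 0.3]
finger_gap: 22.8
grip_force: 89.6
```

The force has come off the lifter, so it's resting on the ledges. I'll release, rise, and check.

```bash
python3 -m creep '[[[0,0,0,0,0,0,0.6],[0,0,0,0,0,0,0.5],[0,0,0,0,0,0,0.3],[0,0,0,0,0,0,0],[0,0,0,0,0,0,0],[0,0,0,0,0,0,0],[0,0,0,0,0,0,0],[0,0,0,0,0,0,0]]]' 20
python3 -m creep '[[[0,0,0.05,0,0,0,0],[0,0,0.2,0,0,0,0],[0,0,0.4,0,0,0,0],[0,0,0.7,0,0,0,0],[0,0,1,0,0,0,0],[0,0,1,0,0,0,0]]]'
python3 -m creep '[[[-0.3,0,0.2,0,0,0,0],[-0.6,0,0.3,0,0,0,0],[-0.9,0,0.3,0,0,0,0],[-1,0,0.3,0,0,0,0],[-1,0,0.3,0,0,0,0]]]'
python3 - <<'E'
from h import *
st()
for n in("top","scene"):
    s=snapshot(n); P=cloud(s); h=cv2.cvtColor(s["frame"],cv2.COLOR_RGB2HSV); H,S,V=[h[...,i].astype(int) for i in range(3)]; X,Y,Z=P[...,0],P[...,1],P[...,2]
    l=P[(abs(X-511)<80)&(abs(Y-16)<80)&(Z>132)&(Z<150)&(V>110)&(H<30)&(S>50)]
    if n=="scene" and len(l): c=l.mean(0); print("grip",len(l),c,l.min(0),l.max(0))
    e=P[(H>95)&(H<125)&(S>80)&(np.hypot(X-544,Y-241)>98)&(np.hypot(X-544,Y-241)<140)&(Z>20)]
    if len(e): print(n," ears",len(e),e.mean(0),e[e[:,1]>241].mean(0),e[e[:,1]<241].mean(0))
    if n=="scene": a=s["frame"][130:430,190:400]
    else: b=s["frame"][80:360,130:490]
im=np.zeros((600,800,3),np.uint8); im[:,:420]=cv2.resize(a,(420,600)); im[:296,420:]=cv2.resize(b,(380,296)); cv2.imwrite("pics/s8.png",im[...,::-1])
E
```

```text
t: 29.4
eef_pos: [510.1, 18.8, 111.8]
tcp_rot: [-0.0, 0.613, 0.79, -0.0]
contact_force: [0.3, -0.4, -0.2]
finger_gap: 85.5
grip_force: 0.0
t: 30.0
eef_pos: [511.9, 18.8, 218.8]
tcp_rot: [0.004, 0.613, 0.79, 0.003]
contact_force: [0.2, 1.3, 0.6]
finger_gap: 85.2
grip_force: 0.0
t: 30.5
eef_pos: [409.7, 18.9, 242.7]
tcp_rot: [0.001, 0.613, 0.79, 0.001]
contact_force: [0.8, -0.1, 0.2]
finger_gap: 85.4
grip_force: 0.0
t 30.5 tcp [409.7  18.9 242.7] yaw(tool y) 14.3 zdir [ 0.002 -0.    -1.   ] F [ 0.8 -0.1  0.2] M [-0.01 -0.02 -0.03] gap 85.4 grip 0.0 q6 [-0.04 -0.42  1.67  0.    1.89 -0.29]
top  ears 221 [550.80579414 309.63128793  63.04718089] [551.84449817 352.02273966  62.93055943] [546.62737113 139.10203891  63.51631722]
grip 634 [510.83851028  15.63212638 137.17842901] [486.20253249 -40.92978463 132.25588622] [534.88629329  76.73494048 142.16313309]
scene  ears 162 [542.4491495  201.14233115  60.05348765] [554.18944218 351.28675565  59.5363547 ] [537.35822613 136.03545682  60.27773114]
```

View pics/s8.png

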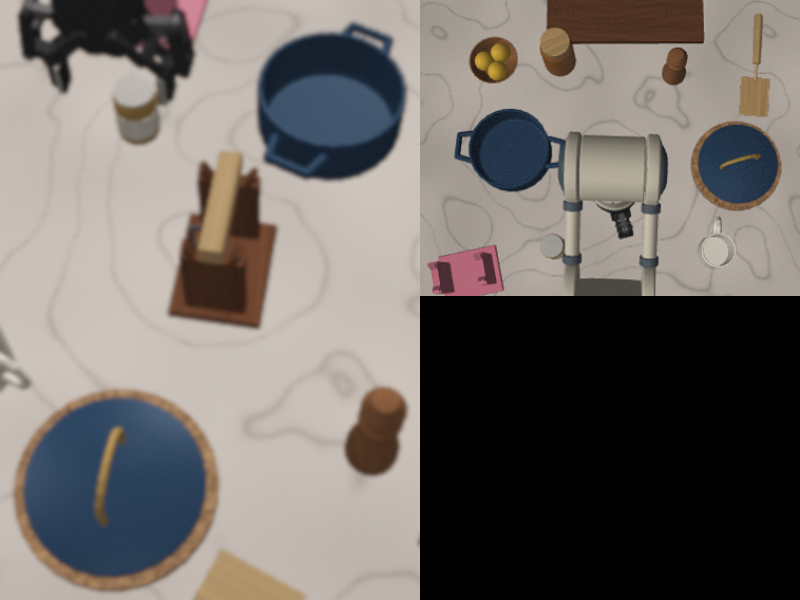

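The lifter hangs on the dark stand at (220,205), the lid is centred on the trivet at (117,488), and the pot hasn't moved. I'm handing in.

```bash
python3 -c "
from cell import r
print(r.close_job())"
```

```text
the job is handed in; nothing more can be done
None
```

The job is handed in at about 31 s, result not reported: the last pictures show the lid centred on the trivet, the lifter hung back on its stand, and the pot unmoved to within about 2 mm.

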